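# Pack hat-shaped hubs alternately up and down

### The arm

A 6-joint arm with a two-finger parallel gripper is mounted at the origin on a cart in front of the work surface, level with it; the furniture and walls round the work are solid. World frame = base frame: x ahead of the robot, y to its left, z up, the work surface at z = 0. Lengths are in m, angles in rad, forces in N, time in s.
With the tool pointing down it reaches from about 0.35 to 0.775 m from the base axis. Payload 5.5 kg.
Tool frame: the origin (TCP) lies between the finger pads; the fingertips stand 14 mm ahead of it and the grasp point (between the pads) lies 5 mm behind it; z points along the fingers, y is the line along which they close (so a half turn about z gives the same grasp; the last joint's range is limited). The gripper opens to 85 mm and grips with 20 to 120 N. Pads are 22 mm wide; open, the fingers measure 114 mm over their backs; the gripper's body (76 mm by 85 mm) begins 54 mm behind the grasp point. The pads swing forward as they close: fully open they stand 13 mm farther back than shut.
Start: joints at [-1.253, 0.313, 0.046, 1.304, 0, 1.431], TCP at [0.254, -0.516, 0.208] pointing down, gripper open.
Joint ranges: [-2.76, 2.76], [-0.86, 1.69], [-1.03, 1.26], [-2.2, 2.34], [-1.47, 1.5], [-3.14, 3.14]. Speed limits (rad/s): [2.57, 2.57, 3.14, 3.14, 3.14, 3.14].

### API

Orientations are given as a unit quaternion [w, x, y, z].
In Python, from workcell import state, get_image, camera_params, sign_off gives the robot as it stands.
- The arm moves only by the tool drive_tool, never from a script. Its argument "commands" is a list of rows, each a list of 5 numbers: the shift along the tool's x, y, z in units of 60 mm (1.0 is 60 mm), then the turn about the tool's z in units of 6 degrees (1.0 is 6 degrees), then the finger opening in mm, from 0 to 85.4. A call has 1 to 20 rows; each row shifts and turns the commanded pose from where the row before left it, along the tool's axes as they then stand; what a row does not reach is not made up. A row lasts 1/8 s, in which the tool goes at most 62.5 mm and 10.7 degrees, less where a joint would pass 70% of its speed; a pose out of reach is approached as far as the arm can. A call is refused whole if a number of a shift passes 1 or a number of a turn 1, either way. A call with a gripper value outside its range is refused whole. The fingers move at their own pace and stop on an object; "newtons" is the grip in N (left out, the last holds). Time passes only in rows, so rows that do not move let the fingers close. It gives the time, the measured TCP pose, the force, the opening and the grip force at its end, in the units of the state.
- state(): the state, without advancing time (a new reading comes with each control period).
- get_image(name): name is "scene" or "top" or "wrist"; returns the picture (420x560x3 uint8, blue, green, red); there is no depth.
- camera_params(name): a dict with "fovy" (degrees; the focal length in pixels is half the picture's height over the tangent of half this angle, whatever the lens; pixels are square), "cx", "cy" (the principal point, pixels), "rvec" (rotation vector, rad) and "tvec" (3), from world to camera coordinates, as OpenCV has them; the wrist camera has in their place "mount" (4x4, takes a point from camera to tool coordinates, whose origin is the TCP and whose axes are the flange's). Camera axes: x right, y down, z forward; pixel columns grow to the right and rows downward; lengths in m; the calibration is good to about 2 mm. A picture is of the moment at which its call begins: read the wrist's pose just before it. camera_params takes no time and is no camera call.
- sign_off(): hands the job in; it is judged then, once.
The state is a dict: "clock": time; "joints": joint angles; "qvel": joint speeds; "tau": joint torques, N m; "tool_pos": TCP position; "orientation": TCP orientation; "force": force on the tool from outside, world axes, zero at the start; "ft_torque": the same for the moment, N m; "width": opening from 0.0 (shut) to 1.0 (fully open); "grip_force": force on a finger pad.
Only numpy, scipy, OpenCV 4.12 (cv2) and the standard library are available. Lean on these libraries where they do the work, as an engineer would, in place of code of your own. Each camera call takes 0.05 s, during which the arm holds its last target. There are 200 camera calls.

### The job

Pack the two loose small hat-shaped metal hubs alternately with the ones in the grey packing tray: first stand the small hub that lies crown down, still crown down, on the tray floor in the middle of the gap between the two fixed crown-up hubs, so that its brim overlaps theirs. Then stack the loose small crown-up hub squarely on top of it, brim to brim and centred. Leave the larger hub where it is.

Things in the scene. Friction and masses are not known exactly. Their poses are not given: they have to be found in the camera images.
- tray: Fixed grey packing tray, 200 x 92 mm, rim 12 mm high, row of hubs along its x. Two hubs like the small loose ones are fixed in it crown up, at x = +56 and -56 mm; the gap between them is centred on the tray. Origin: centre of the underside; z up. Tray floor 4 mm above it, fixed crown tops 50 mm. Fingers fit beside the gap only across the row (tray's y); along it 9 mm are free beside a hub's brim.
- gap (a point): Centre of the gap between the two fixed hubs, on the tray floor (4 mm above the tray's origin); axes as the tray's. A small hub standing crown down here has 9 mm free on either side along the row, its brim passing over the brims of the fixed hubs.
- hub_down: Loose small steel hub shaped like a hat, about 0.2 kg (varies), standing crown down on the white table. Round, 46 mm high; brim at the top, 64 mm across, 8 mm thick, from 38 to 46 mm above the origin; crown below it 30 mm across. Origin: centre of its underside (the crown's end face); z up. Its top face is flat (the dark bore is only drawn). Hold it across the brim from above.
- hub_up: Loose small hub of the same size, metal and mass (varies), standing crown up on the white table: brim at the bottom, 64 mm across and 8 mm thick; crown 30 mm across, from 8 to 46 mm above the origin. Origin: centre of its flat underside (the brim's face); z up. Hold it across the crown from above.
- big_hub: Larger loose hub of another set, a bystander, standing crown down on the white table: brim 86 mm across at the top, crown 44 mm across, 46 mm high. Origin: centre of its underside; z up.
There are look-alikes about, which are no part of the job. Leave any turquoise or yellow look-alike of the hub_up alone.

How it is judged:
By the outcome, as a careful person would: the job done as asked, in the order asked, and still so for the second after the job is handed in, with the robot touching nothing.
It also fails if it takes over 54 s, if anything falls off the work surface, if the arm or the gripper's body presses on something with over 40 N, if the wrist force passes 120 N, or if a joint passes its speed limit or range.

## Working session

There is one attempt and no reset: what is moved stays moved. The work goes in short steps, Python scripts to look and compute and a tool call to move; the robot and the scene stay as the last step left them, time stands still between calls to the robot, and variables do not carry over. Pictures are saved under pics/ and viewed, at most 10 in all, crops included, and the job is handed in when it is done.

Besides the shell and the picture viewer there is one more tool, called after ">>>" by a JSON object that holds its "op" and its "data", one argument or row to a line. drive_tool: Moves the arm, as the interface text tells. Its arguments: {"type":"object","properties":{"commands":{"type":"array","items":{"type":"array","items":{"type":"number"}}},"newtons":{"type":"number"}},"required":["commands"]}

```bash
ls; mkdir -p pics
cat > h.py <<'E'
import numpy as np, cv2
from workcell import state,get_image,camera_params
from scipy.spatial.transform import Rotation as R
def cam(n,s=None):
    p=camera_params(n); f=210/np.tan(np.radians(p['fovy'])/2)
    K=np.array([[f,0,p['cx']],[0,f,p['cy']],[0,0,1]])
    if 'mount' in p:
        s=s or state(); T=np.eye(4); q=s['orientation']; T[:3,:3]=R.from_quat([q[1],q[2],q[3],q[0]]).as_matrix(); T[:3,3]=s['tool_pos']
        M=T@np.array(p['mount']); return K,M[:3,:3],M[:3,3]
    Rm=cv2.Rodrigues(np.array(p['rvec'],float))[0]; return K,Rm.T,-Rm.T@np.array(p['tvec'],float).ravel()
def ray(c,uv,z):
    K,Rw,o=c; d=Rw@np.linalg.solve(K,[uv[0],uv[1],1.]); return o+d*(z-o[2])/d[2]
def proj(c,P):
    K,Rw,o=c; q=K@(Rw.T@(np.array(P)-o)); return q[:2]/q[2]
E
python3 - <<'E'
from h import *
print(state())
for n in('scene','top','wrist'):
    print(n,camera_params(n))
a=get_image('scene');b=get_image('top')
cv2.imwrite('pics/a.png',a);cv2.imwrite('pics/b.png',b)
E
```

```text
pics
{'clock': 0.0, 'joints': array([-1.25258647e+00,  3.14027589e-01,  4.49528137e-02,  1.30360910e+00,
        3.46150386e-05,  1.43119428e+00]), 'qvel': array([ 4.27730388e-04,  4.05479161e-05, -2.22443099e-04,  9.49962121e-04,
       -1.40886608e-05, -2.81785124e-04]), 'tau': array([ 1.13152277e-03, -4.80627608e+01,  2.98532850e+01,  1.93736394e-02,
        7.16635464e-05,  5.14498311e-06]), 'tool_pos': array([ 0.25396229, -0.51523976,  0.20658276]), 'orientation': array([-9.41554959e-04,  9.73914800e-01,  2.26912035e-01, -6.69320232e-05]), 'force': array([-0.5356974 , -0.22038889, -0.04532858]), 'ft_torque': array([-0.02932229, -0.00502989,  0.00509176]), 'grip_force': 0.0, 'width': 1.0013265750548228}
scene {'fovy': 42.44423377300793, 'cx': 284.28213354820747, 'cy': 210.3294776727433, 'rvec': array([ 1.25604482, -2.13680059,  1.02972464]), 'tvec': array([0.31097278, 0.25573554, 1.14010783])}
top {'fovy': 54.106849325834595, 'cx': 285.8127583344113, 'cy': 211.16372507699558, 'rvec': array([ 2.03868647, -2.18457054,  0.24332135]), 'tvec': array([0.14939884, 0.4642004 , 0.98369597])}
wrist {'fovy': 71.1081555531187, 'cx': 280.4837900135596, 'cy': 209.02037800103832, 'mount': array([[ 6.30037075e-04, -9.61133152e-01, -2.76084530e-01,
         7.10693362e-02],
       [ 9.99999787e-01,  5.57725655e-04,  3.40433142e-04,
        -1.57058884e-03],
       [-1.73222154e-04, -2.76084686e-01,  9.61133298e-01,
        -1.66778421e-01],
       [ 0.00000000e+00,  0.00000000e+00,  0.00000000e+00,
         1.00000000e+00]])}
```

View pics/b.png

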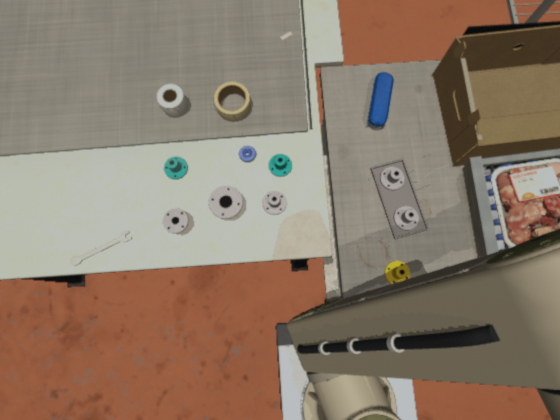

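View pics/a.png

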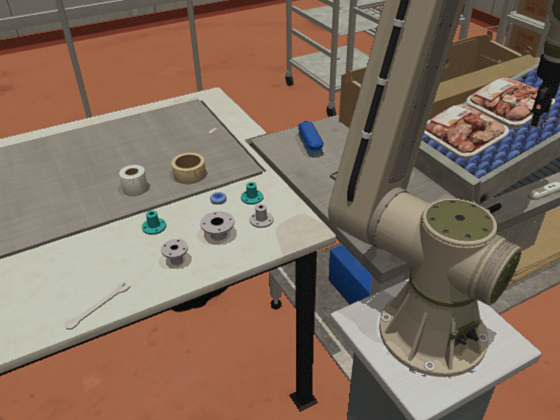

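The top view shows these candidates:
- **Crown up:** grey hub at (274,203), turquoise at (176,168) and (280,165), yellow at (398,272). The grey one is hub_up, since the coloured ones are look-alikes.
- **Crown down:** the small one at (176,221) is hub_down. The larger one at (226,202) is big_hub.
- **Tray:** centred at about (399,199), with fixed hubs at (392,178) and (406,217).

Next I'll confirm these in an enlarged crop and measure.

Run:
```python
from h import *
b=cv2.imread('pics/b.png');a=cv2.imread('pics/a.png')
c1=cv2.resize(b[140:250,150:310],None,fx=5,fy=5,interpolation=cv2.INTER_CUBIC)[:300+250]
cv2.imwrite('pics/c.png',c1)
c=cam('top')
for n,uv,z in[('down',(176,221),.046),('up',(274,203),.008),('big',(226,202),.046),('f1',(392,178),.05),('f2',(406,217),.05)]: print(n,ray(c,uv,z).round(4))
t=b[150:245,365:435]
g=cv2.cvtColor(b,cv2.COLOR_BGR2HSV)
for p in[(168,221),(266,208),(150,230),(274,212),(400,199),(380,150),(385,178),(415,220)]: print(p,b[p[1],p[0]],g[p[1],p[0]])
```

```text
down [0.4679 0.3934 0.046 ]
up [0.5067 0.1456 0.008 ]
big [0.5084 0.2665 0.046 ]
f1 [ 0.5416 -0.1606  0.05  ]
f2 [ 0.4378 -0.183   0.05  ]
(168, 221) [160 165 171] [ 14  16 171]
(266, 208) [128 130 136] [  8  15 136]
(150, 230) [176 190 186] [ 39  19 190]
(274, 212) [169 173 178] [ 13  13 178]
(400, 199) [121 127 133] [ 15  23 133]
(380, 150) [128 141 147] [ 21  33 147]
(385, 178) [149 153 159] [ 12  16 159]
(415, 220) [153 156 162] [ 10  14 162]
```

View pics/c.png

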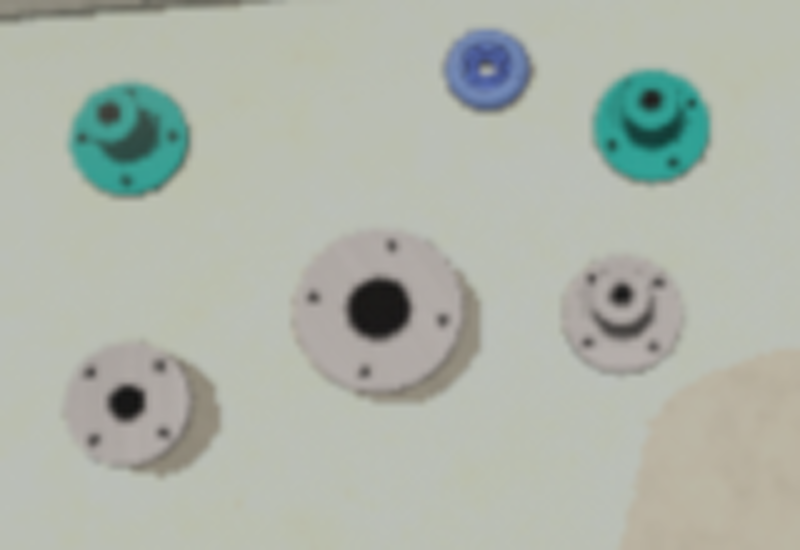

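The crop confirms it: hub_down is at crop (127,403), top pixel (175.4,220.6), grey, small and flat side up. hub_up is at crop (622,313), the only grey crown-up hub that is loose. big_hub is at (379,310). I'll look at the tray from close by first.

>>> {"op": "drive_tool", "data": {
  "commands": [
    [0,0,-0.5,0,85],
    [0,0,-0.5,0,85],
    [0.6,-0.34,0,0,85],
    [0.6,-0.34,0,0,85],
    [0.6,-0.34,0,0,85],
    [0.6,-0.34,0,0,85],
    [0.6,-0.34,0,0,85],
    [0.6,-0.34,0,0,85],
    [0.6,-0.34,0,0,85],
    [0,0,0,0,85],
    [0,0,0,0,85]
  ]
}}

```text
clock: 1.48
tool_pos: [0.4169, -0.2764, 0.2673]
orientation: [-0.0, 0.974, 0.227, -0.0]
force: [0.4, 0.0, -0.9]
width: 0.996
grip_force: 0.0
```

Run:
```python
from h import *
import pickle
s=state();i=get_image('wrist');cv2.imwrite('pics/w1.png',i);pickle.dump(s,open('w1.pkl','wb'));print(s['clock'],s['tool_pos'])
```

```text
1.475 [ 0.41692665 -0.27640549  0.26725847]
```

>>> {"op": "drive_tool", "data": {
  "commands": [
    [0.6,-0.34,0,0.5,85],
    [0.6,-0.34,0,0.5,85],
    [0.6,-0.34,0,0.5,85],
    [0,0,0,0.8,85],
    [0,0,0,0,85],
    [0,0,0,0,85]
  ]
}}

```text
clock: 2.28
tool_pos: [0.4917, -0.1786, 0.2673]
orientation: [-0.0, 0.994, 0.108, -0.0]
force: [0.5, 0.2, 0.6]
width: 0.995
grip_force: 0.0
```

Run:
```python
from h import *
import pickle
s=state();i=get_image('wrist');cv2.imwrite('pics/w2.png',i);pickle.dump(s,open('w2.pkl','wb'));print(s['clock'],s['tool_pos'])
a=cv2.imread('pics/w1.png')
o=np.vstack([a,i]);cv2.imwrite('pics/w12.png',cv2.resize(np.hstack([a,i]),None,fx=.71,fy=.71,interpolation=cv2.INTER_AREA))
```

```text
2.275 [ 0.49167253 -0.17857394  0.26734959]
```

View pics/w12.png

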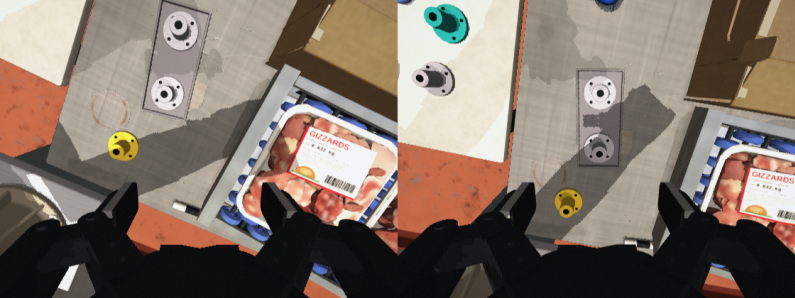

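w1 and w2 show the tray, with bores at about (253,34) and (232,128) in w1, and (285,131) and (282,208) in w2. The grey bench looks lower than the white table, so I'll triangulate.

Run:
```python
from h import *
import pickle
I={k:cv2.imread(f'pics/{k}.png') for k in('w1','w2')};C={k:cam('wrist',pickle.load(open(k+'.pkl','rb'))) for k in I}
def bore(im,u,v,r=9):
    g=cv2.cvtColor(im,cv2.COLOR_BGR2GRAY)[v-r:v+r+1,u-r:u+r+1]
    n,l,st,ce=cv2.connectedComponentsWithStats((g<g.min()+25).astype(np.uint8))
    k=1+np.argmax(st[1:,4]);return ce[k]+[u-r,v-r],st[k,4],g.min()
def tri(obs):
    A=np.zeros((3,3));b=np.zeros(3)
    for c,uv in obs:
        d=c[1]@np.linalg.solve(c[0],[*uv,1]);d/=np.linalg.norm(d);P=np.eye(3)-np.outer(d,d);A+=P;b+=P@c[2]
    return np.linalg.solve(A,b)
top=cv2.imread('pics/b.png')
for q in[((253,34),(285,131),(393,176)),((232,128),(282,208),(407,216))]:
    p1,p2=bore(I['w1'],*q[0]),bore(I['w2'],*q[1]);p3=bore(top,*q[2],6);print(p1,p2,p3)
    for o in ([(C['w1'],p1[0]),(C['w2'],p2[0])],[(C['w1'],p1[0]),(C['w2'],p2[0]),(cam('top'),p3[0])]):
        X=tri(o);print(X.round(4),[(proj(c,X)-u).round(1) for c,u in o])
w=np.vstack([I['w1'][0:160,190:310],I['w2'][90:250,230:350]]);w=np.hstack([I['w1'][0:160,190:310],I['w2'][90:250,230:350]])
cv2.imwrite('pics/d.png',cv2.resize(w,None,fx=3.3,fy=3.3,interpolation=cv2.INTER_CUBIC))
```

```text
(array([250.84782609,  34.81521739]), np.int32(92), np.uint8(26)) (array([285.06060606, 131.15151515]), np.int32(66), np.uint8(28)) (array([396., 173.]), np.int32(5), np.uint8(21))
[ 0.5537 -0.1689  0.0526] [array([ 0.1, -0. ]), array([-0.1,  0.1])]
[ 0.553  -0.1697  0.0566] [array([ 0.1, -0.1]), array([0.4, 0.8]), array([-0.4, -0.2])]
(array([230.86363636, 132.13636364]), np.int32(66), np.uint8(29)) (array([283.8       , 215.42857143]), np.int32(35), np.uint8(11)) (array([410.83333333, 214.16666667]), np.int32(6), np.uint8(23))
[ 0.4437 -0.1916  0.0486] [array([ 0.4, -0.2]), array([-0.3,  0.2])]
[ 0.4443 -0.1927  0.0545] [array([ 0.6, -0.1]), array([0.6, 1.3]), array([-0.8, -0.3])]
```

View pics/d.png

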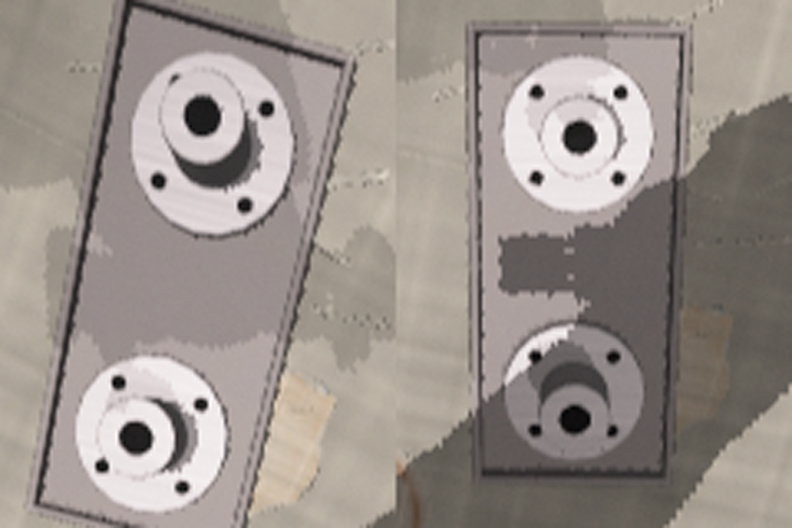

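The crown tops triangulate to z = 0.05, so the tray does stand at z = 0. The gap is at about (0.4987, -0.1903) and the row angle is 11.7°. Next I'll look at hub_up, then hub_down.

>>> {"op": "drive_tool", "data": {
  "commands": [
    [0,0,0,-0.8,85],
    [0,0,0,-0.8,85],
    [0,0,0,-0.8,85],
    [0.23,-0.525,0,0,85],
    [0.23,-0.525,0,0,85],
    [0.23,-0.525,0,0,85],
    [0.23,-0.525,0,0,85],
    [0.23,-0.525,0,0,85],
    [0.23,-0.525,0,0,85],
    [0.23,-0.525,0,0,85],
    [0.23,-0.525,0,0,85],
    [0.23,-0.525,0,0,85],
    [0,0,0,0,85],
    [0,0,0,0,85]
  ]
}}

```text
clock: 4.08
tool_pos: [0.4751, 0.1308, 0.2675]
orientation: [0.0, 0.973, 0.232, 0.0]
force: [0.1, 0.6, 0.3]
width: 0.998
grip_force: 0.0
```

Run:
```python
from h import *
import pickle
s=state();i=get_image('wrist');cv2.imwrite('pics/w3.png',i);pickle.dump(s,open('w3.pkl','wb'));print(s['clock'],s['tool_pos'],s['joints'])
```

```text
4.075 [0.47506254 0.13076247 0.26749615] [ 1.05836407e-01  1.41602704e-01 -2.84762314e-02  1.40063186e+00
 -4.76232550e-04  2.77925643e+00]
```

>>> {"op": "drive_tool", "data": {
  "commands": [
    [0,0,0,-0.8,85],
    [0,0,0,-0.8,85],
    [0,0,0,-0.8,85],
    [0,0,0,-0.8,85],
    [0,0,0,-0.8,85],
    [0.42,-0.405,0.1,0,85],
    [0.42,-0.405,0.1,0,85],
    [0.42,-0.405,0.1,0,85],
    [0.42,-0.405,0.1,0,85],
    [0.42,-0.405,0.1,0,85],
    [0.42,-0.405,0.1,0,85],
    [0.42,-0.405,0.1,0,85],
    [0,0,0,0,85],
    [0,0,0,0,85]
  ]
}}

```text
clock: 5.88
tool_pos: [0.455, 0.3745, 0.2254]
orientation: [0.0, 0.903, 0.429, -0.0]
force: [-1.1, 0.7, -0.4]
width: 0.995
grip_force: 0.0
```

Run:
```python
from h import *
import pickle
s=state();i=get_image('wrist');cv2.imwrite('pics/w4.png',i);pickle.dump(s,open('w4.pkl','wb'));print(s['clock'],s['tool_pos'],s['joints'])
a=cv2.imread('pics/w3.png')
cv2.imwrite('pics/w34.png',cv2.resize(np.hstack([a,i]),None,fx=.71,fy=.71,interpolation=cv2.INTER_AREA))
```

```text
5.875 [0.4550114  0.37449058 0.22538245] [ 5.52760001e-01  3.38421576e-01  1.24969296e-01  1.35788998e+00
 -5.47620081e-04  2.80826376e+00]
```

View pics/w34.png

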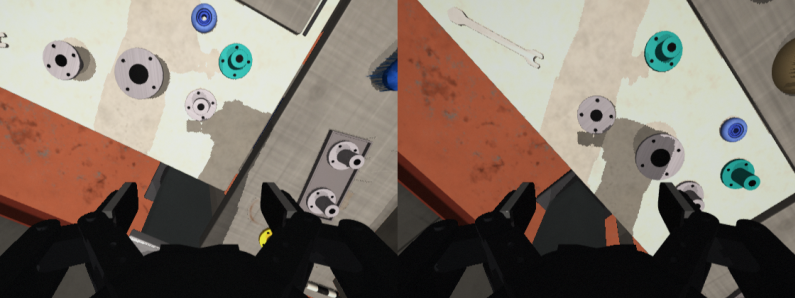

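In w4, hub_down's bore is at about (279,162). In w3, hub_up's bore is at about (283,148) and hub_down's at about (89,87).

Run:
```python
from h import *
import pickle
I={k:cv2.imread(f'pics/{k}.png') for k in('w3','w4')};C={k:cam('wrist',pickle.load(open(k+'.pkl','rb'))) for k in I};I['t']=cv2.imread('pics/b.png');C['t']=cam('top')
def bore(im,u,v,r=10):
    g=cv2.cvtColor(im,cv2.COLOR_BGR2GRAY)[v-r:v+r+1,u-r:u+r+1]
    n,l,st,ce=cv2.connectedComponentsWithStats((g<g.min()+30).astype(np.uint8))
    k=1+np.argmax(st[1:,4]);return ce[k]+[u-r,v-r],st[k,4]
for n,k,u,v in[('down','w4',279,162),('down','w3',89,87),('down','t',176,221),('up','w3',283,148),('up','t',274,199)]:
    p,a=bore(I[k],u,v,10 if k!='t' else 5);print(n,k,p.round(1),a,ray(C[k],p,.046).round(4))
s=pickle.load(open('w4.pkl','rb'));q=s['orientation'];yaw=2*np.arctan2(q[2],q[1]);print(np.degrees(yaw))
p,_=bore(I['w4'],279,162);X=ray(C['w4'],p,.046)
# brim ellipse centre
r=40;u,v=p.astype(int);h=cv2.cvtColor(I['w4'],cv2.COLOR_BGR2HSV)
Rt=R.from_quat([q[1],q[2],q[3],q[0]]).as_matrix();print('tool-frame offset mm',(Rt.T@(X-s['tool_pos'])*1e3).round(1))
g=cv2.cvtColor(I['w4'],cv2.COLOR_BGR2GRAY);print(g[v,u-40:u+41:2])
```

```text
down w4 [279.5 162.2] 204 [0.4719 0.3983 0.046 ]
down w3 [85.7 84.8] 192 [0.4726 0.398  0.046 ]
down t [174.9 220. ] 24 [0.4707 0.3961 0.046 ]
up w3 [282.4 150.1] 63 [0.5113 0.1472 0.046 ]
up t [274.  198.3] 7 [0.5098 0.1445 0.046 ]
50.76916273409798
tool-frame offset mm [ 29.2  -2.1 179.4]
[193 199 200 202 201 201 201 139 159  17  15  90 164 163 165 164  83  16
  17  19  17  19  18  16  19 164 165 166 168 164  60  16 160 164 133 213
 213 215 213 214 213]
```

>>> {"op": "drive_tool", "data": {
  "commands": [
    [0.25,-0.02,0.4,0,85],
    [0.24,-0.02,0.5,0,85],
    [0,0,0.5,0,85],
    [0,0,0.35,0,85],
    [0,0,0,0,85],
    [0,0,0,0,85]
  ]
}}

```text
clock: 6.68
tool_pos: [0.4721, 0.3995, 0.1218]
orientation: [-0.0, 0.903, 0.429, 0.001]
force: [-0.2, -0.4, 1.2]
width: 0.995
grip_force: 0.0
```

Run:
```python
from h import *
import pickle
s=state();i=get_image('wrist');cv2.imwrite('pics/w5.png',i);pickle.dump(s,open('w5.pkl','wb'));print(s['clock'],s['tool_pos'])
c=cam('wrist',s)
p0=proj(c,[.4722,.3982,.046]);u,v=p0.astype(int);print(p0)
g=cv2.cvtColor(i,cv2.COLOR_BGR2GRAY);r=25;w=g[v-r:v+r,u-r:u+r]
n,l,st,ce=cv2.connectedComponentsWithStats((w<60).astype(np.uint8));k=1+np.argmax(st[1:,4]);p=ce[k]+[u-r,v-r]
X=ray(c,p,.046);print(p,st[k],X)
q=s['orientation'];Rt=R.from_quat([q[1],q[2],q[3],q[0]]).as_matrix();print('tool off mm',(Rt.T@(X-s['tool_pos'])*1e3).round(1))
```

```text
6.675 [0.47213517 0.39950332 0.12179157]
[282.51444716 212.38055902]
[282.         212.50224215] [ 14  14  23  24 446] [0.47178744 0.39839538 0.046     ]
tool off mm [-1.2  0.4 75.8]
```

View pics/w5.png

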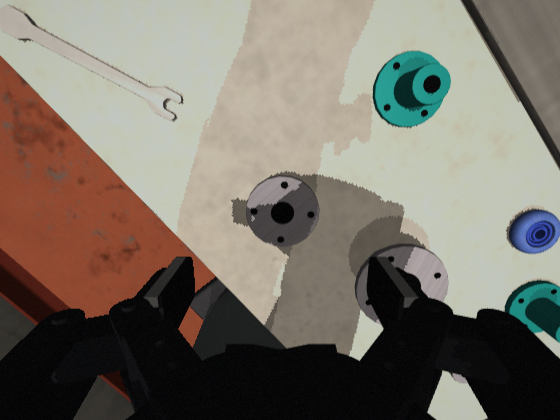

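hub_down's bore is at (282,212), 1.2 mm off the tool axis. I'll descend and grip.

>>> {"op": "drive_tool", "data": {
  "commands": [
    [-0.02,0,0.35,0,85],
    [0,0,0.45,0,85],
    [0,0,0.4,0,85],
    [0,0,0.21,0,85],
    [0,0,0.1,0,85],
    [0,0,0,0,85],
    [0,0,0,0,50],
    [0,0,0,0,50],
    [0,0,0,0,50],
    [0,0,0,0,50],
    [0,0,0,0,50]
  ],
  "newtons": 50
}}

```text
clock: 8.1
tool_pos: [0.4705, 0.399, 0.0299]
orientation: [0.0, 0.903, 0.429, 0.0]
force: [0.3, 0.5, 0.5]
width: 0.582
grip_force: 0.0
```

Run:
```python
from h import *
import pickle
i=get_image('wrist');j=get_image('scene');s=state();print(s['tool_pos'],s['width'],s['grip_force'],s['clock'])
cv2.imwrite('pics/e.png',np.hstack([cv2.resize(i[150:420,130:430],(400,360)),cv2.resize(j[180:300,110:243],(400,360),interpolation=cv2.INTER_CUBIC)]))
cv2.imwrite('pics/w6.png',i)
```

```text
[0.47045771 0.39893977 0.02979916] 0.5837578530124825 0.0 8.2
```

View pics/e.png

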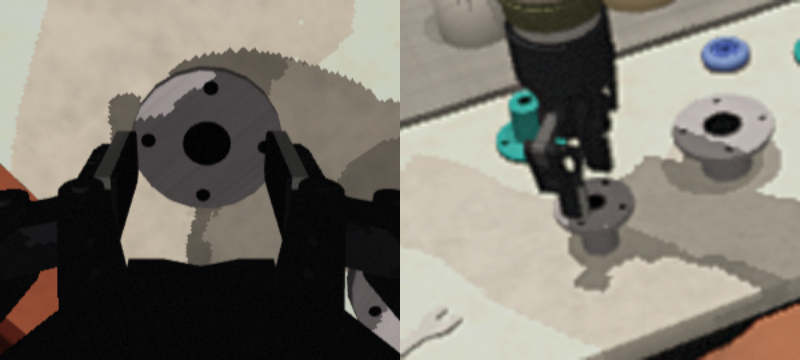

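```bash
cat >> h.py <<'E'
def tri(obs):
    A=np.zeros((3,3));b=np.zeros(3)
    for c,uv in obs:
        d=c[1]@np.linalg.solve(c[0],[*uv,1]);d/=np.linalg.norm(d);P=np.eye(3)-np.outer(d,d);A+=P;b+=P@c[2]
    return np.linalg.solve(A,b)
E
python3 - <<'E'
from h import *
import pickle
C={k:cam('wrist',pickle.load(open(k+'.pkl','rb'))) for k in('w3','w4','w5')};t=cam('top')
d={'w3':(85.7,84.8),'w4':(279.5,162.2),'w5':(282,212.5)}
o=[(C[k],d[k]) for k in d]
for oo in (o,o[:2],o[1:],o[:2]+[(t,(174.9,220))]):
    X=tri(oo);print(X.round(4),[(proj(c,X)-u).round(1) for c,u in oo])
i=cv2.imread('pics/w6.png');g=cv2.cvtColor(i,cv2.COLOR_BGR2GRAY);u,v=285,257;r=16
n,l,st,ce=cv2.connectedComponentsWithStats((g[v-r:v+r,u-r:u+r]<45).astype(np.uint8));k=1+np.argmax(st[1:,4]);p=ce[k]+[u-r,v-r]
c=cam('wrist')
for z in(.046,.02,0,-.02):print(p,z,ray(c,p,z),st[k,4])
print('bore px area w5/w6',446,st[k,4])
E
```

```text
[0.472  0.3983 0.0455] [array([-0.1,  0.4]), array([ 0.1, -0.1]), array([ 0.3, -0.2])]
[0.4721 0.3983 0.0454] [array([-0.1,  0.3]), array([ 0.2, -0.2])]
[0.4718 0.3984 0.0461] [array([-0.,  0.]), array([ 0.1, -0. ])]
[0.4717 0.3979 0.0441] [array([0.8, 0.9]), array([0.2, 0.2]), array([-0.5, -0.2])]
[284.576      256.95314286] 0.046 [0.47179897 0.39845163 0.046     ] 875
[284.576      256.95314286] 0.02 [0.46435153 0.38866232 0.02      ] 875
[284.576      256.95314286] 0 [0.45862272 0.38113209 0.        ] 875
[284.576      256.95314286] -0.02 [ 0.45289392  0.37360185 -0.02      ] 875
bore px area w5/w6 446 875
```

Run:
```python
from h import *
s=state();q=s['orientation'];Rt=R.from_quat([q[1],q[2],q[3],q[0]]).as_matrix();c=cam('scene');w=cam('wrist')
def crop(p):return (np.array([400+(p[0]-110)*3,(p[1]-180)*3])).round(0)
def cw(p):return ((p-[130,150])*1.333).round(0)
print('hub centre top',crop(proj(c,[.472,.3983,.046])),cw(proj(w,[.472,.3983,.046])))
for sy in(-1,1):
  for x in (-.011,.011):
    for z in(.014,0,-.016,-.03):
      P=s['tool_pos']+Rt@np.array([x,sy*.025,z]);print(sy,x,z,'scene',crop(proj(c,P)),'wrist',cw(proj(w,P)))
```

```text
hub centre top [588. 201.] [207. 143.]
-1 -0.011 0.014 scene [596. 253.] wrist [153. 137.]
-1 -0.011 0 scene [594. 240.] wrist [149. 150.]
-1 -0.011 -0.016 scene [591. 225.] wrist [144. 167.]
-1 -0.011 -0.03 scene [588. 212.] wrist [139. 184.]
-1 0.011 0.014 scene [570. 250.] wrist [151.  96.]
-1 0.011 0 scene [567. 237.] wrist [147. 106.]
-1 0.011 -0.016 scene [564. 222.] wrist [142. 119.]
-1 0.011 -0.03 scene [561. 209.] wrist [137. 133.]
1 -0.011 0.014 scene [617. 211.] wrist [252. 137.]
1 -0.011 0 scene [614. 198.] wrist [256. 150.]
1 -0.011 -0.016 scene [612. 184.] wrist [261. 167.]
1 -0.011 -0.03 scene [610. 171.] wrist [266. 184.]
1 0.011 0.014 scene [591. 208.] wrist [254.  96.]
1 0.011 0 scene [589. 195.] wrist [258. 106.]
1 0.011 -0.016 scene [586. 181.] wrist [263. 119.]
1 0.011 -0.03 scene [583. 168.] wrist [269. 133.]
```

The brim was missed. Both cameras put the fingertips about 28 mm behind the reported TCP at this opening (about 38 mm when fully open, from w5). They are at z≈0.058, just above the brim at 0.046, so the tips are about 39 mm short of nominal. The hub hasn't moved. I'll open, go lower with an eye on the force, and grip again.

>>> {"op": "drive_tool", "data": {
  "commands": [
    [0,0,-0.1,0,85],
    [0,0,0,0,85],
    [0,0,0,0,85],
    [0,0,0,0,85],
    [0.02,0,0.2,0,85],
    [0,0,0.2,0,85],
    [0,0,0.15,0,85],
    [0,0,0,0,85]
  ]
}}

```text
clock: 9.2
tool_pos: [0.4703, 0.3992, 0.0013]
orientation: [0.0, 0.903, 0.429, -0.001]
force: [-0.5, -0.2, 0.3]
width: 0.996
grip_force: 0.0
```

>>> {"op": "drive_tool", "data": {
  "commands": [
    [0,0.03,0.1,0,85],
    [0,0,0.1,0,85],
    [0,0,0,0,85],
    [0,0,0,0,50],
    [0,0,0,0,50],
    [0,0,0,0,50],
    [0,0,0,0,50],
    [0,0,0,0,50]
  ],
  "newtons": 50
}}

```text
clock: 10.2
tool_pos: [0.473, 0.399, -0.0083]
orientation: [-0.0, 0.903, 0.429, 0.001]
force: [-1.0, -1.8, 5.5]
width: 0.724
grip_force: 53.9
```

>>> {"op": "drive_tool", "data": {
  "commands": [
    [0,0,-0.2,0,50],
    [0,0,-0.5,0,50],
    [0,0,-0.8,0,50],
    [0,0,-0.8,0,50],
    [0,0,0,0,50],
    [0,0,0,0,50]
  ]
}}

```text
clock: 10.95
tool_pos: [0.4723, 0.3986, 0.1285]
orientation: [0.0, 0.903, 0.429, -0.0]
force: [-0.5, 0.2, -2.0]
width: 0.72
grip_force: 54.9
```

```bash
cat >> h.py <<'E'
def bore(im,u,v,r,th=45):
    g=cv2.cvtColor(im,cv2.COLOR_BGR2GRAY);u,v=int(u),int(v)
    n,l,st,ce=cv2.connectedComponentsWithStats((g[v-r:v+r,u-r:u+r]<th).astype(np.uint8),connectivity=4)
    k=l[r,r]
    return ce[k]+[u-r,v-r],st[k]
E
python3 - <<'E'
from h import *
import pickle
s=state();i=get_image('wrist');cv2.imwrite('pics/w7.png',i);pickle.dump(s,open('w7.pkl','wb'));print(s)
c=cam('wrist',s);zt=s['tool_pos'][2]+.0083+.046
P=s['tool_pos'].copy();P[2]=zt;p0=proj(c,P);print(p0)
p,st=bore(i,*p0,30);X=ray(c,p,zt);q=s['orientation'];Rt=R.from_quat([q[1],q[2],q[3],q[0]]).as_matrix()
print(p,st,'tool off',Rt.T@(X-s['tool_pos'])*1e3)
cv2.imwrite('pics/f.png',np.hstack([i[150:420,100:460],cv2.resize(get_image('scene')[120:300,110:350],(360,270))]))
E
```

```text
{'clock': 10.95, 'joints': array([ 5.71185585e-01,  4.28108149e-01,  1.89294530e-02,  1.16218729e+00,
       -2.46539993e-05,  2.82560843e+00]), 'qvel': array([-0.00103678,  0.02479876, -0.02875549, -0.00400314, -0.00071656,
        0.00045766]), 'tau': array([ 1.51236949e-02, -5.64718795e+01,  3.10973883e+01, -5.07768535e-02,
       -8.00887465e-04,  2.18233436e-05]), 'tool_pos': array([0.47228403, 0.39859568, 0.12849498]), 'orientation': array([ 4.84724227e-05,  9.03218863e-01,  4.29180154e-01, -2.80943231e-04]), 'force': array([-0.47108298,  0.19003246, -2.04213506]), 'ft_torque': array([0.04733314, 0.01254287, 0.01039489]), 'grip_force': 54.934679148718715, 'width': 0.7197033129765097}
[282.63873842 295.88351495]
[280.47296372 297.70910335] [   6   13   46   40 1461] tool off [ -0.93606802  -0.95053631 -54.29934883]
```

View pics/f.png

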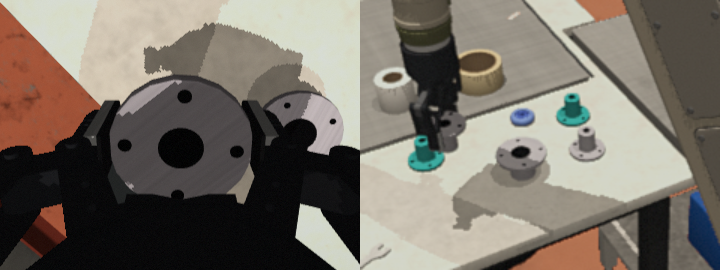

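The hub is held level, with its bore at (280,298) in the full picture, about 1 mm off the tool axis. The force shows about 2 N of weight. I'll carry it to the tray.

>>> {"op": "drive_tool", "data": {
  "commands": [
    [-0.3,0.27,0,0,50],
    [-0.48,0.43,0,0,50],
    [-0.48,0.43,0,0,50],
    [-0.48,0.43,0,0,50],
    [-0.48,0.43,0,0,50],
    [-0.48,0.43,0,0,50],
    [-0.48,0.43,0,0,50],
    [-0.48,0.43,0,0,50],
    [-0.48,0.43,0,0,50],
    [-0.48,0.43,0,0,50],
    [-0.48,0.43,0,0,50],
    [-0.48,0.43,0,0,50],
    [-0.48,0.43,0,0,50],
    [-0.48,0.43,0,0,50],
    [-0.48,0.43,0,0,50],
    [-0.31,0.27,0,0,50]
  ]
}}

```text
clock: 13.05
tool_pos: [0.4989, -0.1921, 0.1271]
orientation: [-0.001, 0.904, 0.429, -0.001]
force: [-0.5, -0.4, -1.4]
width: 0.723
grip_force: 55.0
```

>>> {"op": "drive_tool", "data": {
  "commands": [
    [0,0,0,0.93,50],
    [0,0,0,0.93,50],
    [0,0,0,0.93,50],
    [0,0,0,0.93,50],
    [0,0,0,0.93,50],
    [0,0,0,0.93,50],
    [0,0,0,0.95,50],
    [0,0,0,0,50],
    [0,0,0,0,50]
  ]
}}

```text
clock: 14.18
tool_pos: [0.4994, -0.1905, 0.128]
orientation: [-0.0, 0.995, 0.102, -0.001]
force: [0.3, -0.4, -2.2]
width: 0.722
grip_force: 55.0
```

Run:
```python
from h import *
import pickle
s=state();i=get_image('wrist');cv2.imwrite('pics/w8.png',i);pickle.dump(s,open('w8.pkl','wb'))
c=cam('wrist',s);q=s['orientation'];Rt=R.from_quat([q[1],q[2],q[3],q[0]]).as_matrix();print(s['clock'],s['tool_pos'],np.degrees(2*np.arctan2(q[2],q[1])),s['width'])
def rep(n,p,z):
    X=ray(c,p,z);print(n,p.round(1),X.round(4),'tool',(Rt.T@(X-s['tool_pos'])*1e3).round(1));return X
p,st=bore(i,280.5,297.7,30);H=rep('held',p,s['tool_pos'][2]+.0543);print(st)
p0=proj(c,[.5537,-.1689,.05]);p,st=bore(i,*p0,25,60);print(p0,st);rep('f1',p,.05)
top=get_image('top');cv2.imwrite('pics/t8.png',top)
print('gap tool',(Rt.T@(np.array([.4987,-.1903,0])-s['tool_pos'])*1e3).round(1))
```

```text
14.175 [ 0.49944198 -0.19048711  0.12800167] 11.741551314650723 0.7218759656021966
held [280.4 297.6] [ 0.4974 -0.1892  0.1823] tool [ -1.9  -1.7 -54.3]
[   8   11   46   40 1426]
[270.28893117 141.29827218] [ 18  19  15  15 178]
f1 [270.2 141.7] [ 0.5534 -0.1689  0.05  ] tool [ 57.3 -10.1  77.9]
gap tool [ -0.5  -0.2 128. ]
```

I mis-averaged the gap's y: it is (0.4987, -0.1803), and the f1 check exposed that. I'll redo the offsets in the tool frame.

Run:
```python
from h import *
import pickle
p=camera_params('wrist');K=cam('wrist')[0];M=np.array(p['mount']);c=(K,M[:3,:3],M[:3,3])
s=pickle.load(open('w8.pkl','rb'))
h=ray(c,(280.4,297.6),-.0543);f=ray(c,(270.2,141.7),s['tool_pos'][2]-.05)
print('held',h*1e3,'f1',f*1e3,'need',(f-h)*1e3-[56,0,0])
a=np.radians(11.74);T=np.array([[np.cos(a),np.sin(a)],[np.sin(a),-np.cos(a)]])
print('world-based need',T.T@(np.array([.4987,-.1803])-s['tool_pos'][:2])*1e3-h[:2]*1e3)
```

```text
held [ -1.84811704  -1.74382641 -54.3       ] f1 [ 57.29834069 -10.08667864  78.00166779] need [  3.14645773  -8.34285223 132.30166779]
world-based need [ 3.19443913 -8.38114823]
```

>>> {"op": "drive_tool", "data": {
  "commands": [
    [0.052,-0.139,0,0,50],
    [0,0,0.4,0,50],
    [0,0,0.4,0,50],
    [0,0,0.2,0,50],
    [0,0,0,0,50],
    [0,0,0,0,50]
  ]
}}

```text
clock: 15.02
tool_pos: [0.5021, -0.1822, 0.0698]
orientation: [0.0, 0.995, 0.102, 0.001]
force: [0.5, 0.0, -2.0]
width: 0.724
grip_force: 55.0
```

```bash
cat > chk.py <<'E'
from h import *
p=camera_params('wrist');M=np.array(p['mount'])
s=state();i=get_image('wrist');c=cam('wrist',s);ct=(c[0],M[:3,:3],M[:3,3])
q=s['orientation'];print(s['clock'],s['tool_pos'],np.degrees(2*np.arctan2(q[2],q[1])),s['width'])
pb,st=bore(i,280.4,297.6,30);h=ray(ct,pb,-.0543)
p0=proj(c,[.5537,-.1689,.05]);pf,sf=bore(i,*p0,25,60);f=ray(ct,pf,s['tool_pos'][2]-.05)
print(pb,st[4],p0,pf,sf,'need',((f-h)*1e3-[56,0,0]).round(2))
cv2.imwrite('pics/w%d.png'%int(s['clock']*100),i)
E
python3 chk.py
```

```text
15.025 [ 0.50205237 -0.18222427  0.06975006] 11.660047774125951 0.7240788982132368
[280.41135249 297.6201822 ] 1427 [279.04927333 153.50309317] [279.30529595 153.894081  ] [ 16  16  20  21 321] need [-1.12 -0.73 74.05]
```

>>> {"op": "drive_tool", "data": {
  "commands": [
    [-0.015,-0.011,0.3,0,50],
    [0,0,0.4,0,50],
    [0,0,0.25,0,50],
    [0,0,0,0,50],
    [0,0,0,0,50]
  ]
}}

```text
clock: 15.7
tool_pos: [0.501, -0.1819, 0.0127]
orientation: [0.0, 0.995, 0.101, 0.001]
force: [-0.1, -0.8, -2.1]
width: 0.721
grip_force: 55.0
```

```bash
python3 chk.py
```

```text
15.7 [ 0.50101878 -0.18189229  0.01269803] 11.649056384890077 0.7211215872528703
[280.36746143 297.63464236] 1426 [279.76696401 163.4602789 ] [279.93245228 164.43171806] [ 12  12  29  30 681] need [-0.3  -0.22 17.  ]
```

>>> {"op": "drive_tool", "data": {
  "commands": [
    [-0.005,-0.004,0.1,0,50],
    [0,0,0.1,0,50],
    [0,0,0.05,0,50],
    [0,0,0,0,50],
    [0,0,0,0,50]
  ]
}}

```text
clock: 16.38
tool_pos: [0.5008, -0.1815, -0.0004]
orientation: [0.001, 0.995, 0.102, 0.001]
force: [-5.0, 3.2, 20.7]
width: 0.722
grip_force: 56.4
```

```bash
python3 chk.py
```

```text
16.375 [ 5.00803784e-01 -1.81493413e-01 -4.17439549e-04] 11.665213666628489 0.7221320258033069
[280.30383275 297.83763066] 1435 [280.92302974 167.13115944] [281.15702479 168.4120425 ] [ 10  10  33  33 847] need [-0.07  0.31  3.88]
```

>>> {"op": "drive_tool", "data": {
  "commands": [
    [0,0,-0.02,0,50],
    [0,0,0,0,50],
    [0,0,0,0,50]
  ]
}}

```text
clock: 16.8
tool_pos: [0.5006, -0.1815, -0.0003]
orientation: [0.0, 0.995, 0.102, 0.001]
force: [-3.5, 2.1, 11.9]
width: 0.719
grip_force: 55.9
```

Run:
```python
from h import *
i=get_image('wrist')
# mean of both brim edge circle: rows/cols profile through held hub, horizontally at bore row
g=cv2.cvtColor(i,cv2.COLOR_BGR2GRAY);s=state();print(s['tool_pos'],s['force'],s['ft_torque'])
cv2.imwrite('pics/w9.png',i);cv2.imwrite('pics/s9.png',get_image('scene'));cv2.imwrite('pics/t9.png',get_image('top'))
print(g[298,180:385:3])
import pickle
for k in('w5','w7','w8','w9'):
    im=cv2.imread(f'pics/{k}.png');gg=cv2.cvtColor(im,cv2.COLOR_BGR2GRAY);v=212 if k=='w5' else 297
    row=np.where(gg[v,240:320]<50)[0];print(k,row.min()+240,row.max()+240,len(row))
```

```text
[ 5.00600162e-01 -1.81501350e-01 -3.36543670e-04] [-3.57397101  2.0396233  11.43386136] [0.47704982 0.68666736 0.04459538]
[ 16  16  19  17  17  14  21  15  13  12  59 112 110   8   5   8  11 111
 112 112 113 113 114 114 112 111  10  10  10   7  10   9   6   7   7   8
  12  13  13  13  13  32 114 114 111 114 114 115 117 115 110   8   7   7
  39 111 111  69   9  11  14  24  13  14  17  17  18  17  16]
w5 251 313 36
w7 258 303 46
w8 258 303 46
w9 258 303 46
```

There is about 12 N up, and the moments put the contact within about 5 mm of the hub's axis, so it is on the tray floor. I'll ease the load, release and back off.

>>> {"op": "drive_tool", "data": {
  "commands": [
    [0,0,-0.015,0,50],
    [0,0,0,0,70],
    [0,0,0,0,75],
    [0,0,0,0,85],
    [0,0,0,0,85],
    [0,0,0,0,85],
    [0,0,-0.3,0,85],
    [0,0,-0.5,0,85],
    [0,0,-0.6,0,85],
    [0,0,-0.6,0,85],
    [0,0,0,0,85],
    [0,0,0,0,85]
  ]
}}

```text
clock: 18.45
tool_pos: [0.4997, -0.1812, 0.1185]
orientation: [-0.0, 0.995, 0.102, -0.0]
force: [0.0, 0.3, 0.6]
width: 0.997
grip_force: 0.0
```

```bash
cat > chk2.py <<'E'
from h import *
s=state();i=get_image('wrist');c=cam('wrist',s);print(s['clock'],s['tool_pos'],s['width']);cv2.imwrite('pics/g.png',i)
out={}
for n,P,th in[('gap',[.4987,-.1803,.05],60),('f1',[.5537,-.1689,.05],60),('f2',[.4437,-.1916,.05],60)]:
    p0=proj(c,P);best=None
    for dx in range(-12,13,3):
        for dy in range(-12,13,3):
            g=i[int(p0[1])+dy,int(p0[0])+dx].mean()
            if g<45 and (best is None or dx*dx+dy*dy<best[0]):best=(dx*dx+dy*dy,dx,dy)
    if best is None: print(n,p0,'none');continue
    p,st=bore(i,p0[0]+best[1],p0[1]+best[2],22,60);out[n]=ray(c,p,.05);print(n,p0.round(1),p.round(1),st,out[n].round(4))
if 'f1' in out:
    a=np.radians(11.66);e=np.array([np.cos(a),np.sin(a)]);d=(out['f1']-out['gap'])[:2];print('along',d@e,'across',d@[-e[1],e[0]])
E
python3 chk2.py
```

```text
18.45 [ 0.49971109 -0.18117998  0.11853933] 0.9967724261511154
gap [281.2 213.4] [280.9 215.7] [ 10  14  24  22 419] [ 0.4967 -0.1804  0.05  ]
f1 [281.3 144.9] [281.3 145.3] [ 15  16  16  16 198] [ 0.5534 -0.169   0.05  ]
f2 [281.1 273.8] [281.3 275.9] [ 16  19  14  13 145] [ 0.4417 -0.1922  0.05  ]
along 0.057827412824444764 across -0.0002172262323607997
```

hub_down stands upright in the gap: bore at (281,216), fixed bores at (281,145) and (281,276). It is within about 1 mm of the midpoint. The fixed-bore spacing puts the tray about 4 mm higher than assumed, which fits the early contact. Now hub_up.

>>> {"op": "drive_tool", "data": {
  "commands": [
    [0,0,0,-1,85],
    [0,0,0,-1,85],
    [0.264,-0.548,0,0,85],
    [0.264,-0.548,0,0,85],
    [0.264,-0.548,0,0,85],
    [0.264,-0.548,0,0,85],
    [0.264,-0.548,0,0,85],
    [0.264,-0.548,0,0,60],
    [0.264,-0.548,0,0,60],
    [0.264,-0.548,0,0,60],
    [0.264,-0.548,0,0,60],
    [0,0,0,0,60],
    [0,0,0,0,60]
  ]
}}

```text
clock: 20.12
tool_pos: [0.5111, 0.1466, 0.1179]
orientation: [0.0, 0.979, 0.205, -0.001]
force: [-0.1, -0.5, 0.2]
width: 0.698
grip_force: 0.0
```

```bash
cat > chk3.py <<'E'
from h import *
import pickle
s=state();i=get_image('wrist');c=cam('wrist',s);print(s['clock'],s['tool_pos'],s['width'],s['joints'][5]);cv2.imwrite('pics/u.png',i)
p0=proj(c,[.5113,.1472,.046]);p,st=bore(i,*p0,20,60);X=ray(c,p,.046)
q=s['orientation'];Rt=R.from_quat([q[1],q[2],q[3],q[0]]).as_matrix()
print(p0,p,st,X.round(4),'tool',(Rt.T@(X-s['tool_pos'])*1e3).round(1),np.degrees(2*np.arctan2(q[2],q[1])))
print('tri',tri([(cam('wrist',pickle.load(open('w3.pkl','rb'))),(282.4,150.1)),(c,p)]))
g=cv2.cvtColor(i,cv2.COLOR_BGR2GRAY);
E
python3 chk3.py
```

```text
20.125 [0.5110797  0.1465617  0.11785129] 0.6978225637211152 2.8570035249021752
[281.71372744 211.09981628] [281.09090909 211.96022727] [ 13  14  15  15 176] [0.5104 0.1474 0.046 ] tool [-0.1 -1.  71.9] 23.67101835382415
tri [0.51052479 0.14746785 0.04652309]
```

>>> {"op": "drive_tool", "data": {
  "commands": [
    [0,-0.005,0.4,0,60],
    [0,0,0.5,0,60],
    [0,0,0.5,0,60],
    [0,0,0.4,0,60],
    [0,0,0.2,0,60],
    [0,0,0.1,0,60],
    [0,0,0,0,60]
  ]
}}

```text
clock: 21.05
tool_pos: [0.5121, 0.1469, -0.0068]
orientation: [0.0, 0.979, 0.205, 0.0]
force: [-0.5, -0.2, 0.1]
width: 0.707
grip_force: 0.0
```

>>> {"op": "drive_tool", "data": {
  "commands": [
    [0,0,0,0,15],
    [0,0,0,0,15],
    [0,0,0,0,15],
    [0,0,0,0,15],
    [0,0,0,0,15],
    [0,0,0,0,15]
  ],
  "newtons": 50
}}

```text
clock: 21.8
tool_pos: [0.5127, 0.1472, -0.006]
orientation: [0.0, 0.979, 0.205, 0.001]
force: [-1.8, -0.6, 5.3]
width: 0.335
grip_force: 49.9
```

>>> {"op": "drive_tool", "data": {
  "commands": [
    [0,0,-0.2,0,15],
    [0,0,-0.5,0,15],
    [0,0,-0.6,0,15],
    [0,0,-0.6,0,15],
    [0,0,-0.4,0,15],
    [0,0,0,0,15],
    [0,0,0,0,15]
  ]
}}

```text
clock: 22.68
tool_pos: [0.5109, 0.1471, 0.1299]
orientation: [-0.0, 0.979, 0.205, -0.001]
force: [0.7, -0.2, -2.3]
width: 0.333
grip_force: 49.7
```

```bash
cat > chk4.py <<'E'
from h import *
M=np.array(camera_params('wrist')['mount']);s=state();i=get_image('wrist');c=cam('wrist',s);ct=(c[0],M[:3,:3],M[:3,3])
cv2.imwrite('pics/k%d.png'%int(s['clock']*100),i)
zt=-.0065-.046  # held top face in tool z = -(.046-(-.0065))
p0=proj(ct,[0,0,zt]);g=cv2.cvtColor(i,cv2.COLOR_BGR2GRAY);print(s['clock'],s['tool_pos'],s['width'],s['force'])
p,st=bore(i,p0[0],p0[1],22,60);h=ray(ct,p,zt);print('held',p0.round(1),p.round(1),st,(h*1e3).round(2))
E
python3 chk4.py
python3 - <<'E'
from h import *
import glob
i=cv2.imread(sorted(glob.glob('pics/k*.png'))[-1]);g=cv2.cvtColor(i,cv2.COLOR_BGR2GRAY)
print(g[180:400:6,281]);print(g[290,200:360:5])
E
```

```text
22.675 [0.51088934 0.14713606 0.12990892] 0.3330682661125496 [ 0.7474537  -0.24105443 -2.26587061]
held [284.  292.3] [280.5 295.2] [  5  12  30  27 610] [ -1.45  -1.54 -52.5 ]
[108 137 141 146  61  86  84  79  83  63  52  49  51  51  54  81  80  61
   5   3   7   9 106 107 146  40  37  39  35   6   8  10  12   7  10   6
  11]
[224   9   9  10  13   9   8  10   8  10  81  81  80  79   7   4   4   3
   2  84  81  80  81   6  10   8  10  11  16  11   8   9]
```

hub_up is held upright, with its bore at (280,295) and 2.3 N of weight. I'll carry it over the gap.

>>> {"op": "drive_tool", "data": {
  "commands": [
    [-0.264,0.548,0,0,15],
    [-0.264,0.548,0,0,15],
    [-0.264,0.548,0,0,15],
    [-0.264,0.548,0,0,15],
    [-0.264,0.548,0,0,15],
    [-0.264,0.548,0,0,15],
    [-0.264,0.548,0,0,15],
    [-0.264,0.548,0,0,15],
    [-0.264,0.548,0,0,15],
    [0,0,0,1,15],
    [0,0,0,1,15],
    [0,0,0,0,15],
    [0,0,0,0,15]
  ]
}}

```text
clock: 24.35
tool_pos: [0.4994, -0.1807, 0.1301]
orientation: [-0.0, 0.995, 0.102, -0.001]
force: [-0.1, -0.2, -2.7]
width: 0.334
grip_force: 50.1
```

```bash
cat > chk5.py <<'E'
exec(open('chk4.py').read())
q=s['orientation'];yaw=2*np.arctan2(q[2],q[1]);a=yaw;b=np.radians(11.7)
p0=proj(c,[.553,-.1693,.054]);pf,sf=bore(i,*p0,22,60);f=ray(ct,pf,s['tool_pos'][2]-.054)
d=(f-h)[:2];W=np.array([[np.cos(a),np.sin(a)],[np.sin(a),-np.cos(a)]]);row=np.array([np.cos(b),np.sin(b)])
print('f1',p0.round(1),pf.round(1),sf,'yaw',np.degrees(yaw))
print('need tool mm (f1-based)',(d-W.T@row*.0568)*1e3, 'world based',(W.T@(G[:2]-s['tool_pos'][:2])-h[:2])*1e3)
E
cat > gap.py <<'E'
from h import *
E
python3 - <<'E'
import sys;sys.path.insert(0,'.')
from h import *
st={'tool_pos':np.array([0.49971109,-0.18117998,0.11853933]),'orientation':[0,np.cos(np.radians(5.83)),np.sin(np.radians(5.83)),0]}
c=cam('wrist',st);G=ray(c,(280.9,215.7),.054);A=ray(c,(281.3,145.3),.054);B=ray(c,(281.3,275.9),.054);print(G,(A+B)/2,np.linalg.norm((A-B)[:2]))
s=open('chk5.py').read();open('chk5.py','w').write(f'import numpy as np;G=np.array({G.tolist()})\n'+s)
E
python3 chk5.py
```

```text
[ 0.49794998 -0.18017021  0.054     ] [ 0.49879854 -0.18033071  0.054     ] 0.11210231681227341
24.35 [ 0.49937825 -0.18069347  0.13011778] 0.33418542337205204 [-0.11538896 -0.20791417 -2.7257916 ]
held [284.4 291.6] [280.5 295.3] [  4  14  30  26 596] [ -1.84  -1.69 -52.5 ]
f1 [282.4 144.9] [282.1 143.9] [ 15  15  15  15 180] yaw 11.759603563153837
need tool mm (f1-based) [0.70317332 1.20728391] world based [0.55306608 0.88721723]
```

>>> {"op": "drive_tool", "data": {
  "commands": [
    [0.01,0.017,0.3,0,15],
    [0,0,0.4,0,15],
    [0,0,0.3,0,15],
    [0,0,0.15,0,15],
    [0,0,0,0,15],
    [0,0,0,0,15]
  ]
}}

```text
clock: 25.15
tool_pos: [0.5013, -0.1822, 0.0628]
orientation: [0.0, 0.995, 0.102, 0.001]
force: [0.5, -0.2, -2.0]
width: 0.335
grip_force: 50.1
```

```bash
python3 chk5.py; python3 chk5.py|tail -1
```

```text
25.15 [ 0.50129519 -0.18223493  0.06277257] 0.3353371035912017 [ 0.47883052 -0.22288455 -2.04885338]
held [284.4 291.6] [280.5 295.3] [  4  14  30  26 596] [ -1.85  -1.69 -52.5 ]
f1 [279.7 155.3] [279.4 153.9] [ 12  11  22  21 350] yaw 11.667152194873328
need tool mm (f1-based) [-0.9018447  -0.66508813] world based [-1.01083547 -1.00763569]
need tool mm (f1-based) [-0.95632671 -0.78608124] world based [-1.07462702 -1.07800911]
```

>>> {"op": "drive_tool", "data": {
  "commands": [
    [-0.016,-0.014,0.08,0,15],
    [0,0,0.08,0,15],
    [0,0,0.04,0,15],
    [0,0,0,0,15],
    [0,0,0,0,15]
  ]
}}

```text
clock: 25.88
tool_pos: [0.4996, -0.1814, 0.05]
orientation: [0.0, 0.995, 0.101, 0.0]
force: [0.3, -0.6, -2.4]
width: 0.334
grip_force: 50.1
```

```bash
python3 chk5.py
```

```text
25.875 [ 0.49964358 -0.18137086  0.05002246] 0.33392331752422527 [ 0.26574368 -0.56705534 -2.43321558]
held [284.4 291.6] [280.5 295.3] [  4  14  30  26 595] [ -1.84  -1.7  -52.5 ]
f1 [281.7 154.9] [281.5 153.4] [ 11  11  23  22 402] yaw 11.650082901310858
need tool mm (f1-based) [0.57547117 0.54544955] world based [0.42625286 0.18270907]
```

>>> {"op": "drive_tool", "data": {
  "commands": [
    [0.006,0.005,0.02,0,15],
    [0,0,0.02,0,15],
    [0,0,0,0,15],
    [0,0,0,0,15]
  ]
}}

```text
clock: 26.42
tool_pos: [0.5003, -0.1817, 0.048]
orientation: [0.0, 0.995, 0.102, 0.0]
force: [-0.6, 1.0, 2.8]
width: 0.331
grip_force: 50.6
```

```bash
python3 chk5.py
```

```text
26.425 [ 0.50026806 -0.18171846  0.04803468] 0.33093647007014876 [-0.63784562  1.03941862  2.8060456 ]
held [284.4 291.6] [280.5 295.3] [  4  14  30  26 598] [ -1.87  -1.7  -52.5 ]
f1 [280.9 156.3] [280.6 154.8] [ 12  10  23  23 417] yaw 11.651856533708903
need tool mm (f1-based) [0.00992888 0.10128388] world based [-0.09058619 -0.28518539]
```

It made contact at the predicted height, aligned to a few tenths of a millimetre. I'll release and retreat.

>>> {"op": "drive_tool", "data": {
  "commands": [
    [0,0,0,0,32],
    [0,0,0,0,36],
    [0,0,0,0,50],
    [0,0,0,0,60],
    [0,0,0,0,60],
    [0,0,-0.3,0,60],
    [0,0,-0.5,0,60],
    [0,0,-0.6,0,60],
    [0,0,-0.6,0,60],
    [0,0,0,0,60],
    [0,0,0,0,60]
  ]
}}

```text
clock: 27.85
tool_pos: [0.4997, -0.1814, 0.1671]
orientation: [-0.0, 0.995, 0.101, -0.0]
force: [-0.0, 0.1, 0.1]
width: 0.702
grip_force: 0.0
```

Run:
```python
from h import *
s=state();i=get_image('wrist');c=cam('wrist',s);cv2.imwrite('pics/fin.png',i);print(s['clock'],s['tool_pos'],s['width'],s['force'])
P=[.4979,-.1802,.1];p0=proj(c,P);p,st=bore(i,*p0,20,60);X=ray(c,p,.1);print('stack bore',p0,p,st,X)
for n,Q in(('f1',[.553,-.1693,.054]),('f2',[.443,-.1922,.054])):
    q0=proj(c,Q);pp,ss=bore(i,*q0,20,60);print(n,q0,pp,ss,ray(c,pp,.054))
# brim of stacked hub: bright-ish disc; fit ellipse on contour around
g=cv2.cvtColor(i,cv2.COLOR_BGR2GRAY);u,v=proj(c,[X[0],X[1],.062]).astype(int);print(u,v,g[v,u-70:u+71:4]);print(g[v-70:v+71:4,u])
```

```text
27.85 [ 0.49974929 -0.18141177  0.16710793] 0.7017468234892612 [-0.03381241  0.09555543  0.10013646]
stack bore [280.65429815 214.80566219] [280.82248521 215.20118343] [ 14  15  15  14 169] [ 0.49759068 -0.18040714  0.1       ]
f1 [281.16071045 142.53095864] [280.94656489 141.70229008] [ 14  14  13  13 131] [ 0.55369674 -0.16895207  0.054     ]
f2 [281.23228963 253.51976329] [281.         252.55339806] [ 14  15  13  11 103] [ 0.44401689 -0.19174334  0.054     ]
280 203 [187 188 192 187 185 185 189 188 172 175 144 143 143 147  65 149 152 148
 149 151 154  86 152 151 161 151  96  42  79 107 104  95 104 109 105 106]
[223  31  32  29 166 219 218 215 110  84 242 239 110 114  70  70  71 149
 150  17  18  16  16 142 145 139  69 147 145  12  15  13 138 121  49  96]
```

The stacked hub's bore is at (0.4976, -0.1804), against (0.4979, -0.1802) for the lower hub. It is standing at the right height and the gripper is clear.

```bash
python3 -c "from workcell import sign_off;print(sign_off())"
```

```text
the job is handed in; nothing more can be done
None
```

The job is handed in at about 28 s on the robot's clock: hub_down stands crown down within about 1 mm of the middle of the gap, and hub_up is stacked on it brim to brim, about 0.4 mm off centre by the wrist camera; I did not touch the larger hub or the look-alikes.

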